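# Bring the lens to the viewing position and hold the loupe at its focal height

## Task

First slide the lens carriage along the track of the inspection stand, fully home against its end stop, then pick up the loupe from the bench and hold it in the air over the centre of the clamped lens, upright and level, with its underside at the height shown by the upper face of the pointer on the gauge post. Finish there, still and steady, with the loupe held in the gripper and the carriage still home. Touch nothing to the lens, do not shift the pointer on its post, and leave the oil bottle, the toothed cap and the tweezers where they are.

Things in the scene. Friction and masses are not known exactly. Their poses are not given: they have to be found in the camera images.
- stand: Fixed inspection stand: grey base 104 (x) x 306 (y) x 10 mm, two steel rails along y (tops at 19 mm), dark end stop at the +y end (top at 26 mm), behind it at y = +139 mm a 10 mm gauge post, top 124 mm above the bench. Origin: centre of the underside, on the bench; z up, +y towards stop and post. With the carriage home the lens centre is at x = 0, y = +70 mm.
- carriage (a joint): Travel of the lens carriage along the stand's +y in m: 0 at the loading end, 0.100 fully home at the stop (it goes no further). Starts between 0 and 0.04; slides with about 2 N, stays where left, cannot lift off. Aluminium plate 84 (x) x 128 (y) x 12 mm, its top 24 mm above the bench.
- knob_grip (a point): Point on the axis of the carriage's upright black round knob, 50 mm above the bench, 73 mm behind (-y of the stand) the lens centre; it moves with the carriage. There the knob is 16 mm in diameter, and it ends 60 mm above the bench; below 38 mm it has a 14 mm neck and a 22 mm foot.
- lens: Clear round lens, 61 mm across and 6 mm thick, held by three small black clips (tops 33 mm above the bench) on a black disc on the carriage, with which it moves. Origin: centre of its underside, 26 mm above the bench (its top is at 32 mm); z up.
- focus_mark (a point): Tip of the flat steel pointer, middle of its upper face: the height for the loupe's underside, 75 to 110 mm above the bench. The pointer (10 x 4 mm) is clamped to the post by a collar (20 mm across, top 3 mm above the mark, thumbscrew to +x) and points along the stand's -y; the tip ends 31 mm short of the vertical line through the centre of the lens when home. Axes as the stand's.
- loupe: Black watchmaker's loupe, a round cup 35 mm in diameter and 37 mm high with a small glass lens in its upper face (the wider end; the foot is a little narrower to the eye, but may be gripped as a 35 mm cylinder), 30 g give or take; it stands on the bench. Origin: centre of its underside, z up along its axis.
- bottle_oil: Bystander: small yellow oil bottle with dark cap, 27 mm in diameter, 72 mm high, standing. Origin: centre of its underside.
- toothed_cap: Bystander: white round toothed cap with a hole in the middle, 37 mm across, 12 mm high. Origin: centre of its underside.
- tweezers: Bystander: steel tweezers lying flat, 121 x 20 x 9 mm, long along their x axis. Origin: centre of the underside.
There are look-alikes about, which are no part of the job. Leave any purple look-alike of the loupe alone.

How it is judged:
By the outcome, as a careful person would: the job done as asked, in the order asked, and still so for the second after the job is handed in, while the arm keeps its last pose, push and grip.
It also fails if it takes over 56 s, if anything falls off the work surface, if the arm or the gripper's body presses on something with over 40 N, if the wrist force passes 120 N, or if a joint passes its speed limit or range.

## Robot

A 6-joint arm with a two-finger parallel gripper is mounted at the origin on a cart in front of the work surface, level with it; the furniture and walls round the work are solid. World frame = base frame: x ahead of the robot, y to its left, z up, the work surface at z = 0. Lengths are in m, angles in degrees, forces in N, time in s.
With the tool pointing down it reaches from about 0.35 to 0.875 m from the base axis. Payload 4.2 kg.
Tool frame: the origin (TCP) lies midway between the tips of the shut fingers; the grasp point (between the pads) lies 19 mm behind it; z points along the fingers, y is the line along which they close (so a half turn about z gives the same grasp; the last joint's range is limited). The gripper opens to 87 mm and grips with 3 to 60 N. Pads are 19 mm wide; open, the fingers measure 117 mm over their backs; the gripper's body (75 mm by 190 mm) begins 51 mm behind the grasp point.
Start: joints at [-59.267, 22.042, 0.453, 0, -68.411, -14.817], TCP at [0.171, -0.601, 0.223] pointing down, gripper open.
Joint ranges: [-179.83, 179.83], [-69.29, 118.12], [-61.27, 80.66], [-181.25, 117.63], [-171.15, -9.14], [-177.46, 177.46]. Speed limits (degrees/s): [159.86, 159.86, 180, 180, 180, 180].

## Interface

Orientations are given as a 3x3 rotation matrix whose columns are the frame's x, y, z axes.
In Python, from station import r, cams gives the robot as it stands.
- The arm moves only by the tool play_rows, never from a script. Its argument "commands" is text: rows parted by semicolons, each of 6 numbers parted by spaces: the shift along the world's x, y, z normalised to -1 to 1, where 1 is 30 mm, then the turn, a rotation vector about the world's x, y, z normalised to -1 to 1, where 1 is 0.15 rad. A call has 1 to 20 rows; each row shifts and turns the commanded pose from where the row before left it; what a row does not reach is not made up. A row lasts 1/10 s, in which the tool goes at most 50 mm and 8.59 degrees, less where a joint would pass 70% of its speed; a pose out of reach is approached as far as the arm can. A call with a number of a shift or a turn outside -1 to 1 is refused whole. A call with a gripper value outside its range is refused whole. "grip" is the finger opening in mm, from 0 to 87, set as the call begins (left out, the last holds). The fingers move at their own pace and stop on an object; the grip force is fixed at half the most. Time passes only in rows, so rows that do not move let the fingers close. It gives the time, the measured TCP pose, the force, the opening and the grip force at its end, in the units of the state.
- r.sense(): the state, without advancing time (a new reading comes with each control period).
- cams.capture(name): name is "scene" or "top" or "wrist"; returns (picture, depth): 480x640x3 uint8, blue, green, red; 480x640 float32, m along the optical axis (not along the pixel's ray), 0 where there is no reading.
- cams.camera_info(name): a dict with "mtx" (3x3 intrinsics, pixels), "k1" (the pictures are not rectified: a ray, as slopes to the right and down, at radius r is drawn at 1 + k1 r^2 times it, then the intrinsics apply), "R" (3x3) and "t" (3): a world point X has camera coordinates R X + t. Camera axes: x right, y down, z forward; pixel columns grow to the right and rows downward; lengths in m; the calibration is good to about 2 mm. A picture is of the moment at which its call begins: read the wrist's pose just before it. camera_info takes no time and is no camera call; for the wrist camera it gives the pose at the moment of the call.
- r.finish_job(): hands the job in; it is judged then, once.
The state is a dict: "time_s": time; "joints": joint angles; "joint_velocities": joint speeds; "effort": joint torques, N m; "tcp_pos": TCP position; "ee_rot": TCP orientation; "wrist_force": force on the tool from outside, world axes, zero at the start; "moment": the same for the moment, N m; "gripper_width": opening from 0.0 (shut) to 1.0 (fully open); "gripper_force": force on a finger pad.
Only numpy, scipy, OpenCV 4.12 (cv2) and the standard library are available. Lean on these libraries where they do the work, as an engineer would, in place of code of your own. Each camera call takes 0.05 s, during which the arm holds its last target. There are 200 camera calls.

## Working session

There is one attempt and no reset: what is moved stays moved. The work goes in short steps, Python scripts to look and compute and a tool call to move; the robot and the scene stay as the last step left them, time stands still between calls to the robot, and variables do not carry over. Pictures are saved under pics/ and viewed, at most 10 in all, crops included, and the job is handed in when it is done.

Besides the shell and the picture viewer there is one more tool, called after "Emit:" in YAML: its name, and indented under it one key for each argument. play_rows: Moves the arm, as the interface text tells. Scaled input: -1 to 1 covers 30 mm each way for a shift and 0.15 rad each way for a turn. Its arguments: {"type":"object","properties":{"commands":{"type":"string"},"grip":{"type":"number"}},"required":["commands"]}

```bash
mkdir -p pics; cat > h.py <<'E'
import numpy as np, cv2
from station import r, cams
def ray(info,u,v):
    K=np.array(info["mtx"]);R=np.array(info["R"]);t=np.array(info["t"]).ravel()
    p=cv2.undistortPoints(np.array([[[u,v]]],float),K,np.array([info["k1"],0,0,0.]))[0,0]
    return -R.T@t, R.T@np.array([p[0],p[1],1.])
def onz(info,u,v,z):
    o,d=ray(info,u,v); return o+d*(z-o[2])/d[2]
def dep(info,D,u,v):
    o,d=ray(info,u,v); return o+d*D[int(v),int(u)]
def proj(info,X):
    K=np.array(info["mtx"]);c=np.array(info["R"])@X+np.array(info["t"]).ravel()
    a=c[:2]/c[2]; a=a*(1+info["k1"]*(a@a)); return K[:2,:2]@a+K[:2,2]
E
python3 - <<'E'
from h import *
for n in("scene","top"):
    p,d=cams.capture(n); cv2.imwrite(f"pics/{n}0.png",p); np.savez(f"pics/{n}0.npz",p=p,d=d); i=cams.camera_info(n); print(n,i)
print(r.sense())
E
```

```text
scene {'mtx': array([[516.41614132,   0.        , 321.29790141],
       [  0.        , 516.41614132, 242.90628933],
       [  0.        ,   0.        ,   1.        ]]), 'k1': 0.03291574006927174, 'R': array([[ 0.61817659, -0.78564124,  0.02501092],
       [-0.35293958, -0.30585806, -0.88424233],
       [ 0.70234703,  0.53779057, -0.46635818]]), 't': array([-0.37318175,  0.24513218,  0.58158496])}
top {'mtx': array([[517.22185861,   0.        , 327.80375317],
       [  0.        , 517.22185861, 241.94009594],
       [  0.        ,   0.        ,   1.        ]]), 'k1': -0.042565872672439414, 'R': array([[-0.05753513, -0.99833021, -0.00514789],
       [-0.97789393,  0.05739418, -0.20107058],
       [ 0.2010303 , -0.00653453, -0.97956323]]), 't': array([-0.01889144,  0.57638245,  1.17845246])}
{'time_s': 0.1, 'joints': array([-5.92679024e+01,  2.20890842e+01,  3.88760520e-01, -2.40323539e-02,
       -6.84108350e+01, -1.48177239e+01]), 'joint_velocities': array([-0.01468958, -0.05552588,  0.23807285,  0.09973261,  0.04796137,
       -0.05796696]), 'effort': array([ 2.42505866e-04, -3.91689956e+01,  1.87935323e+01,  4.23185840e+00,
        1.34868507e-02, -7.96644849e-05]), 'tcp_pos': array([ 0.17125842, -0.60053555,  0.22155143]), 'ee_rot': array([[-9.61714923e-01, -2.74051046e-01, -6.56168837e-04],
       [-2.74051805e-01,  9.61713119e-01,  1.86691346e-03],
       [ 1.19416594e-04,  1.97526278e-03, -9.99998042e-01]]), 'wrist_force': array([-0.47398666, -0.40221259, -0.01289571]), 'moment': array([ 0.01917627, -0.03759764,  0.021749  ]), 'gripper_force': 0.0, 'gripper_width': 1.001492522535847}
```

View pics/scene0.png

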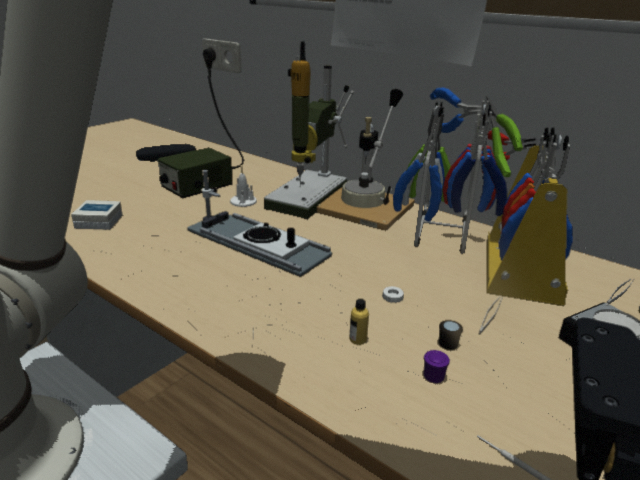

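View pics/top0.png

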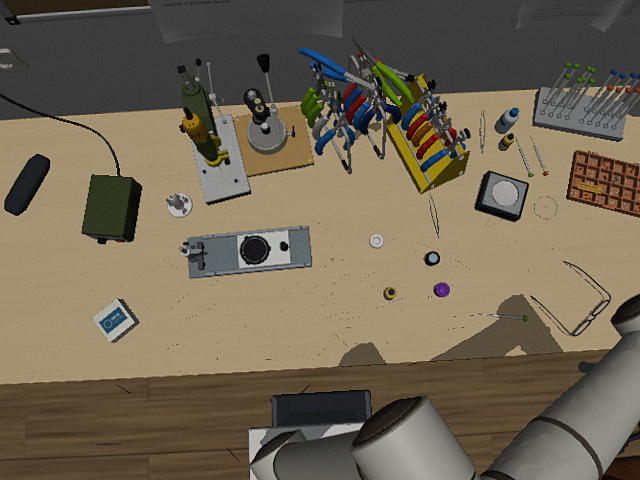

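The scene view shows the stand (post at 207,195; knob at 291,237) and the loupe at (450,335), with its purple look-alike at (435,366). In the top view the stand spans (188–312, 228–277), with the knob at (284,246) and the loupe at (432,258).

```bash
python3 - <<'E'
from h import *
z=np.load("pics/top0.npz");p,d=z["p"],z["d"];i=cams.camera_info("top")
crop=cv2.resize(p[215:290,180:320],None,fx=5.5,fy=5.5,interpolation=cv2.INTER_CUBIC);cv2.imwrite("pics/topc.png",crop)
s=np.load("pics/scene0.npz")["p"];cv2.imwrite("pics/scenec.png",cv2.resize(s[160:280,180:340],None,fx=5,fy=5,interpolation=cv2.INTER_CUBIC))
for n,u,v,h in[("knob",284,246,.06),("loupe",432,258,.037),("disc",255,249,.026),("posttop",186,248,.124),("bottle",390,293,.072),("cap",376.5,241,.012)]:
    print(n,onz(i,u,v,h).round(4),dep(i,d,u,v).round(4))
E
```

```text
knob [0.5703 0.0526 0.06  ] [0.5697 0.0524 0.0626]
loupe [ 0.5243 -0.3019  0.037 ] [ 0.5242 -0.3017  0.0381]
disc [0.5738 0.1267 0.026 ] [0.5727 0.126  0.0315]
posttop [0.5657 0.2699 0.124 ] [0.5746 0.2815 0.0815]
bottle [ 0.4424 -0.1893  0.072 ] [ 0.443  -0.19    0.0659]
cap [ 0.5791 -0.1735  0.012 ] [ 0.581  -0.1744  0.003 ]
```

View pics/topc.png

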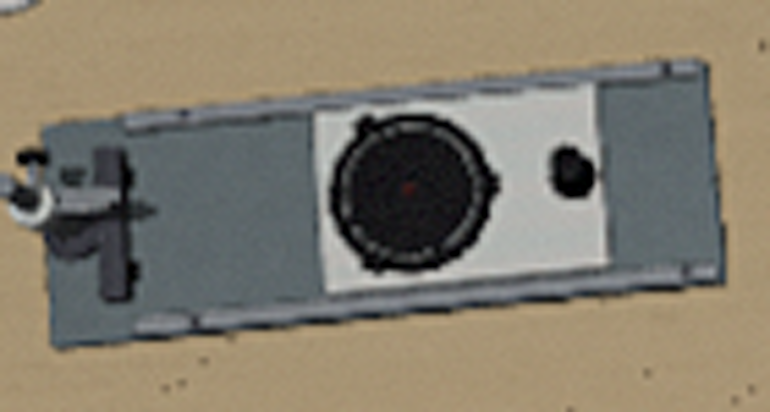

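View pics/scenec.png

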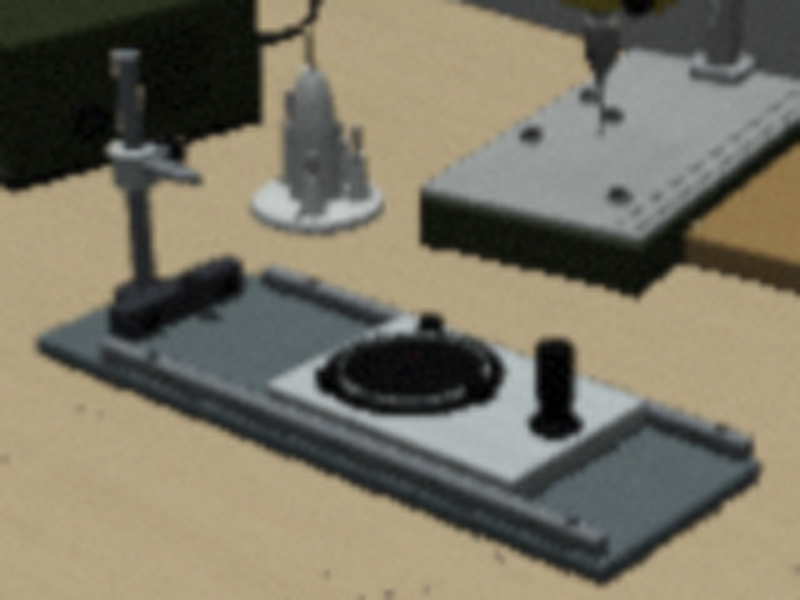

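The top crop shows the base corners at (42,127), (710,62), (725,285) and (55,348), the disc centre at (412,191) and the knob at (573,172). The scene crop shows the pointer tip at about (199,180).

```bash
python3 - <<'E'
from h import *
i=cams.camera_info("top");j=cams.camera_info("scene")
T=lambda x,y:(180+(x+.5)/5.5-.5,215+(y+.5)/5.5-.5)
C=[onz(i,*T(*c),.01) for c in[(42,127),(710,62),(725,285),(55,348)]]
C=np.array(C);print(C.round(4));m=C.mean(0)
ya=(C[0]+C[3]-C[1]-C[2])[:2];print("len",np.linalg.norm(ya)/2,"w",np.linalg.norm(C[0]-C[3]),np.linalg.norm(C[1]-C[2]))
ya/=np.linalg.norm(ya);xa=np.array([ya[1],-ya[0]]);print("centre",m,"yaw",np.degrees(np.arctan2(-ya[0],ya[1])))
L=lambda P:((P[:2]-m[:2])@xa,(P[:2]-m[:2])@ya)
k=onz(i,*T(573,167),.06);l=onz(i,*T(412,191),.032);print("knob",k,L(k),"lens",l,L(l))
print("home lens",m[:2]+.07*ya,"tip xy",m[:2]+.101*ya,"post",m[:2]+.139*ya)
S=lambda x,y:(180+(x+.5)/5-.5,160+(y+.5)/5-.5)
o,d=ray(j,*S(200,179))
# tip: plane intersect local x=0
n=np.array([*xa,0]);t=((np.array([*m[:2],0])-o)@n)/(d@n);P=o+t*d;print("tip",P,L(P))
for z in(.08,.09,.1,.11):P=o+d*(z-o[2])/d[2];print(z,L(P))
# scene post top check
o,d=ray(j,*S(125,53));t=((np.array([*m[:2],0])-o)@n)/(d@n);P=o+t*d;print("post top",P,L(P))
E
```

```text
[[ 0.6157  0.298   0.01  ]
 [ 0.6281 -0.0072  0.01  ]
 [ 0.5252 -0.0088  0.01  ]
 [ 0.514   0.2925  0.01  ]]
len 0.3034538767910109 w 0.10187474384182478 0.10292456092275627
centre [0.57076134 0.14361856 0.01      ] yaw 2.2208340679956358
knob [0.57282924 0.05305486 0.06      ] (np.float64(-0.0014430982960333771), np.float64(-0.09057580556500822)) lens [0.57188141 0.12715822 0.032     ] (np.float64(0.0004813733758076443), np.float64(-0.016491375529398628))
home lens [0.56804876 0.21356598] tip xy [0.56684747 0.2445427 ] post [0.56537493 0.28251416]
tip [0.56693731 0.24222621 0.07864246] (np.float64(-5.660868279631679e-17), np.float64(0.09868177574142287))
0.08 (np.float64(-0.0022297526561028285), np.float64(0.09625925660848263))
0.09 (np.float64(-0.018654716590528232), np.float64(0.07841432242706355))
0.1 (np.float64(-0.03507968052495363), np.float64(0.06056938824564447))
0.11 (np.float64(-0.051504644459378815), np.float64(0.042724454064225384))
post top [0.56541458 0.28149177 0.12446946] (np.float64(8.698996529255077e-18), np.float64(0.13797685138010812))
```

Emit:
play_rows:
  commands: ".2 .3 0 0 0 .2;.55 .9 0 0 0 .4;.55 .9 0 0 0 .4;.55 .9 0 0 0 .4;.55 .9 0 0 0 .4;.55 .9 0 0 0 .4;.55 .9 0 0 0 .4;.55 .9 0 0 0 .4;.55 .9 0 0 0 .4;.55 .9 0 0 0 .4;.55 .9 0 0 0 .4;.55 .9 0 0 0 .4;.55 .9 0 0 0 .4;.55 .9 0 0 0 .4;.55 .9 0 0 0 .4;.55 .9 0 0 0 .4;.55 .9 0 0 0 .4;.55 .9 0 0 0 .4;.55 .9 0 0 0 .4;.55 .9 0 0 0 .4"
  grip: 60

```text
time_s: 2.1
tcp_pos: [0.4909, -0.0773, 0.2225]
ee_rot: [[-0.119, -0.993, -0.0], [-0.993, 0.119, 0.0], [-0.0, 0.0, -1.0]]
wrist_force: [0.7, 0.4, 0.6]
gripper_width: 0.693
gripper_force: 0.0
```

Emit:
play_rows:
  commands: ".55 .9 0 0 0 .4;.55 .9 0 0 0 .4;.55 .9 0 0 0 .2;.55 .9 0 0 0 0;.35 .5 0 0 0 0;0 0 0 0 0 0;0 0 0 0 0 0"

```text
time_s: 2.8
tcp_pos: [0.5668, 0.0439, 0.2221]
ee_rot: [[0.028, -1.0, -0.001], [-1.0, -0.028, -0.0], [0.0, 0.001, -1.0]]
wrist_force: [-1.2, -0.1, 0.3]
gripper_width: 0.69
gripper_force: 0.0
```

```bash
python3 - <<'E'
from h import *
s=r.sense();print(s["time_s"],s["tcp_pos"],s["ee_rot"].round(4),s["joints"].round(1),s["wrist_force"])
i=cams.camera_info("wrist");p,d=cams.capture("wrist");cv2.imwrite("pics/w1.png",p);np.savez("pics/w1.npz",p=p,d=d,**{k:np.array(v) for k,v in i.items()})
print(i["mtx"],-np.array(i["R"]).T@i["t"])
E
```

```text
2.8 [0.56675251 0.04394808 0.22214547] [[ 2.760e-02 -9.996e-01 -1.400e-03]
 [-9.996e-01 -2.760e-02 -3.000e-04]
 [ 3.000e-04  1.400e-03 -1.000e+00]] [ 20.8  16.6  -7.7  -0.  -65.8 -19.2] [-1.19514511 -0.13259335  0.2522452 ]
[[367.67550796   0.         325.32736426]
 [  0.         367.67550796 241.95234244]
 [  0.           0.           1.        ]] [ 0.56902734 -0.02334749  0.38289158]
```

View pics/w1.png

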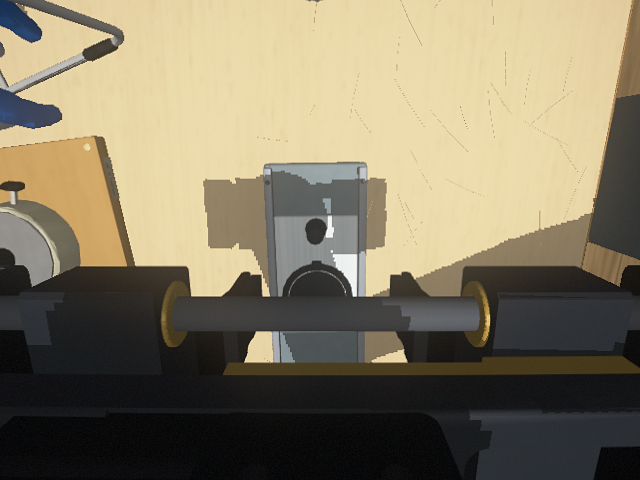

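The wrist view shows the knob at about (316,231), with its top face the lower part at about (316,234). The stand edges are at columns 265 and 367.

```bash
python3 - <<'E'
from h import *
z=np.load("pics/w1.npz");i={k:z[k] for k in("mtx","k1","R","t")};i["k1"]=float(i["k1"]);d=z["d"];p=z["p"]
g=p.max(2); m=(np.abs(d-0)>0)
pts=[dep(i,d,u,v) for v in range(205,255) for u in range(295,338) if d[v,u]>0]
pts=np.array(pts);k=pts[(pts[:,2]>.054)];print(len(k),k.mean(0),k.min(0),k.max(0))
for v,(a,b) in {170:(266,366),}.items(): print(onz(i,a,v,.01),onz(i,b,v,.01))
for k in[(.5728,.0530,.06),(.5728,.053,.024)]:print(proj(i,np.array(k)))
E
```

```text
235 [0.5764698  0.05118684 0.05825151] [0.56909059 0.04382429 0.0540621 ] [0.58372796 0.05860654 0.06123961]
[ 0.62769692 -0.00306857  0.01      ] [ 0.52796468 -0.00573123  0.01      ]
[318.87063182 237.62132298]
[319.48571882 229.32810211]
```

Emit:
play_rows:
  commands: ".27 .27 -.3 0 0 .07;0 0 -.8 0 0 0;0 0 -.8 0 0 0;0 0 -.8 0 0 0;0 0 -.8 0 0 0;0 0 -.8 0 0 0;0 0 -.8 0 0 0;0 0 -.7 0 0 0;0 0 -.45 0 0 0;0 0 0 0 0 0;0 0 0 0 0 0"

```text
time_s: 3.95
tcp_pos: [0.576, 0.052, 0.0354]
ee_rot: [[0.038, -0.999, 0.001], [-0.999, -0.038, -0.0], [0.0, -0.001, -1.0]]
wrist_force: [-0.1, -0.4, 0.1]
gripper_width: 0.687
gripper_force: 0.0
```

Emit:
play_rows:
  commands: "0 0 0 0 0 0;0 0 0 0 0 0;0 0 0 0 0 0;0 0 0 0 0 0;0 0 0 0 0 0;0 0 0 0 0 0"
  grip: 10

```text
time_s: 4.55
tcp_pos: [0.5755, 0.0521, 0.0351]
ee_rot: [[0.037, -0.999, 0.0], [-0.999, -0.037, 0.0], [-0.0, -0.0, -1.0]]
wrist_force: [-0.4, -0.0, -0.2]
gripper_width: 0.226
gripper_force: 0.0
```

Emit:
play_rows:
  commands: "0 0 0 0 0 0;0 0 0 0 0 0;0 0 0 0 0 0;0 0 0 0 0 0;0 0 0 0 0 0"

```text
time_s: 5.05
tcp_pos: [0.5761, 0.0522, 0.0352]
ee_rot: [[0.038, -0.999, 0.001], [-0.999, -0.038, 0.0], [-0.0, -0.001, -1.0]]
wrist_force: [3.1, -0.6, -1.8]
gripper_width: 0.177
gripper_force: 30.0
```

Emit:
play_rows:
  commands: "-.01 .2 0 0 0 0;-.015 .4 0 0 0 0;-.015 .4 0 0 0 0;-.015 .4 0 0 0 0;-.015 .4 0 0 0 0;-.015 .4 0 0 0 0;-.01 .3 0 0 0 0;-.005 .15 0 0 0 0;0 0 0 0 0 0;0 0 0 0 0 0"

```text
time_s: 6.05
tcp_pos: [0.5728, 0.1325, 0.0352]
ee_rot: [[0.038, -0.999, 0.001], [-0.999, -0.038, 0.001], [-0.001, -0.001, -1.0]]
wrist_force: [3.0, 2.2, -2.2]
gripper_width: 0.169
gripper_force: 30.0
```

Emit:
play_rows:
  commands: "0 .1 0 0 0 0;0 .05 0 0 0 0;0 0 0 0 0 0;0 0 0 0 0 0"

```text
time_s: 6.45
tcp_pos: [0.5726, 0.1358, 0.0351]
ee_rot: [[0.037, -0.999, 0.0], [-0.999, -0.037, -0.0], [0.0, -0.0, -1.0]]
wrist_force: [4.5, -2.0, -0.7]
gripper_width: 0.177
gripper_force: 30.0
```

Emit:
play_rows:
  commands: "0 .05 0 0 0 0;0 .05 0 0 0 0;0 0 0 0 0 0;0 0 0 0 0 0"

```text
time_s: 6.85
tcp_pos: [0.5725, 0.1383, 0.0351]
ee_rot: [[0.037, -0.999, -0.0], [-0.999, -0.037, -0.001], [0.001, 0.001, -1.0]]
wrist_force: [4.8, -4.0, 0.2]
gripper_width: 0.171
gripper_force: 30.0
```

Emit:
play_rows:
  commands: "0 .07 0 0 0 0;0 0 0 0 0 0;0 0 0 0 0 0"

```text
time_s: 7.15
tcp_pos: [0.5724, 0.1384, 0.0352]
ee_rot: [[0.037, -0.999, -0.002], [-0.999, -0.037, -0.004], [0.004, 0.002, -1.0]]
wrist_force: [5.6, -10.3, -0.7]
gripper_width: 0.174
gripper_force: 30.0
```

Emit:
play_rows:
  commands: "0 .07 0 0 0 0;0 0 0 0 0 0;0 0 0 0 0 0"

```text
time_s: 7.45
tcp_pos: [0.5724, 0.1385, 0.0351]
ee_rot: [[0.037, -0.999, -0.003], [-0.999, -0.037, -0.006], [0.006, 0.003, -1.0]]
wrist_force: [9.0, -17.5, 0.2]
gripper_width: 0.173
gripper_force: 30.0
```

Emit:
play_rows:
  commands: "0 .07 0 0 0 0;0 0 0 0 0 0;0 0 0 0 0 0"

```text
time_s: 7.75
tcp_pos: [0.5723, 0.1386, 0.0352]
ee_rot: [[0.037, -0.999, -0.004], [-0.999, -0.037, -0.009], [0.009, 0.004, -1.0]]
wrist_force: [10.6, -23.8, 1.2]
gripper_width: 0.169
gripper_force: 30.0
```

Emit:
play_rows:
  commands: "0 -.1 0 0 0 0;0 -.1 0 0 0 0;0 0 0 0 0 0"

```text
time_s: 8.05
tcp_pos: [0.5725, 0.1383, 0.0351]
ee_rot: [[0.037, -0.999, -0.0], [-0.999, -0.037, -0.001], [0.001, 0.001, -1.0]]
wrist_force: [5.3, -6.4, 0.2]
gripper_width: 0.176
gripper_force: 30.0
```

Emit:
play_rows:
  commands: "0 0 0 0 0 0;0 0 0 0 0 0;0 0 0 0 0 0;0 0 0 0 0 0;0 0 0 0 0 0"
  grip: 60

```text
time_s: 8.55
tcp_pos: [0.5721, 0.1397, 0.0349]
ee_rot: [[0.038, -0.999, -0.001], [-0.999, -0.038, -0.0], [0.0, 0.001, -1.0]]
wrist_force: [0.4, 0.8, 0.1]
gripper_width: 0.542
gripper_force: 0.0
```

Emit:
play_rows:
  commands: "0 0 .3 0 0 0;0 0 .8 0 0 0;0 0 .9 0 0 0;0 0 .9 0 0 0;0 0 .9 0 0 0;0 -.5 .9 0 0 0;0 -.7 .4 0 0 0;0 -.7 0 0 0 0;0 -.2 0 0 0 0;0 0 0 0 0 0;0 0 0 0 0 0"

```text
time_s: 9.65
tcp_pos: [0.5724, 0.0767, 0.1879]
ee_rot: [[0.038, -0.999, -0.0], [-0.999, -0.038, -0.0], [0.0, 0.0, -1.0]]
wrist_force: [-0.8, 0.0, 0.2]
gripper_width: 0.692
gripper_force: 0.0
```

```bash
python3 - <<'E'
from h import *
s=r.sense();print(s["time_s"],s["tcp_pos"])
i=cams.camera_info("wrist");p,d=cams.capture("wrist");np.savez("pics/w2.npz",p=p,d=d,**{k:np.array(v) for k,v in i.items()})
q,e=cams.capture("top");np.savez("pics/top2.npz",p=q,d=e)
s2,_=cams.capture("scene");cv2.imwrite("pics/scene2.png",s2)
a=cv2.resize(q[205:300,170:320],(800,507),interpolation=cv2.INTER_CUBIC)
b=cv2.resize(s2[160:280,180:340],(800,600),interpolation=cv2.INTER_CUBIC)
out=np.zeros((600,800,3),np.uint8);out[:300,:400]=cv2.resize(a,(400,300));out[:300,400:]=cv2.resize(b,(400,300));out[300:,:400]=cv2.resize(p,(400,300))
out[300:,400:]=cv2.resize(p[150:310,220:420],(400,300));cv2.imwrite("pics/c2.png",out)
E
```

```text
9.65 [0.57240894 0.0767068  0.18794947]
```

View pics/c2.png

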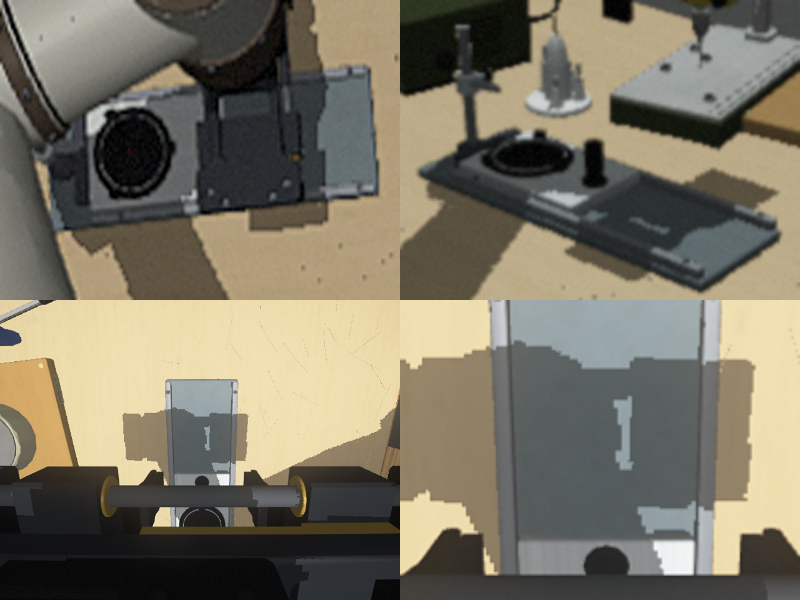

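The carriage sits against the stop, and the black disc is at (132,152) in the top-left crop. Next I'll hover near the loupe and measure there, with the stand unobstructed.

Emit:
play_rows:
  commands: "0 -.5 .2 0 0 0;-.1 -.9 .2 0 0 0;-.15 -1 .2 0 0 0;-.15 -1 .2 0 0 0;-.15 -1 .2 0 0 0;-.15 -1 0 0 0 0;-.15 -1 0 0 0 0;-.15 -1 0 0 0 0;-.15 -1 0 0 0 0;-.15 -1 0 0 0 0;-.15 -1 0 0 0 0;-.1 -.6 0 0 0 0;0 -.3 0 0 0 0;0 0 0 0 0 0;0 0 0 0 0 0"

```text
time_s: 11.3
tcp_pos: [0.5261, -0.2622, 0.2181]
ee_rot: [[0.038, -0.999, -0.0], [-0.999, -0.038, 0.0], [-0.0, 0.0, -1.0]]
wrist_force: [0.2, 0.3, -0.7]
gripper_width: 0.688
gripper_force: 0.0
```

```bash
python3 - <<'E'
from h import *
s=r.sense();print(s["time_s"],s["tcp_pos"])
i=cams.camera_info("wrist");p,d=cams.capture("wrist");np.savez("pics/w3.npz",p=p,d=d,**{k:np.array(v) for k,v in i.items()})
q,e=cams.capture("top");np.savez("pics/top3.npz",p=q,d=e)
s2,e2=cams.capture("scene");np.savez("pics/scene3.npz",p=s2,d=e2)
out=np.zeros((600,800,3),np.uint8)
out[:300,:400]=cv2.resize(q[215:290,180:280],(400,300),interpolation=cv2.INTER_CUBIC)
out[:300,400:]=cv2.resize(s2[160:250,190:310],(400,300),interpolation=cv2.INTER_CUBIC)
out[300:,:400]=cv2.resize(p,(400,300));cv2.imwrite("pics/c3.png",out)
# purple from top0
z=np.load("pics/top0.npz")["p"];ti=cams.camera_info("top");h=cv2.cvtColor(z,cv2.COLOR_BGR2HSV)
m=cv2.inRange(h,(125,100,40),(155,255,255));ys,xs=np.nonzero(m);k=(np.abs(xs-442)<15)&(np.abs(ys-289)<15)
print("purple",xs[k].mean(),ys[k].mean(),onz(ti,xs[k].mean(),ys[k].mean(),.03))
E
```

```text
11.3 [ 0.52610513 -0.26224263  0.21806193]
purple 442.14102564102564 289.4230769230769 [ 0.44763585 -0.32037827  0.03      ]
```

View pics/c3.png

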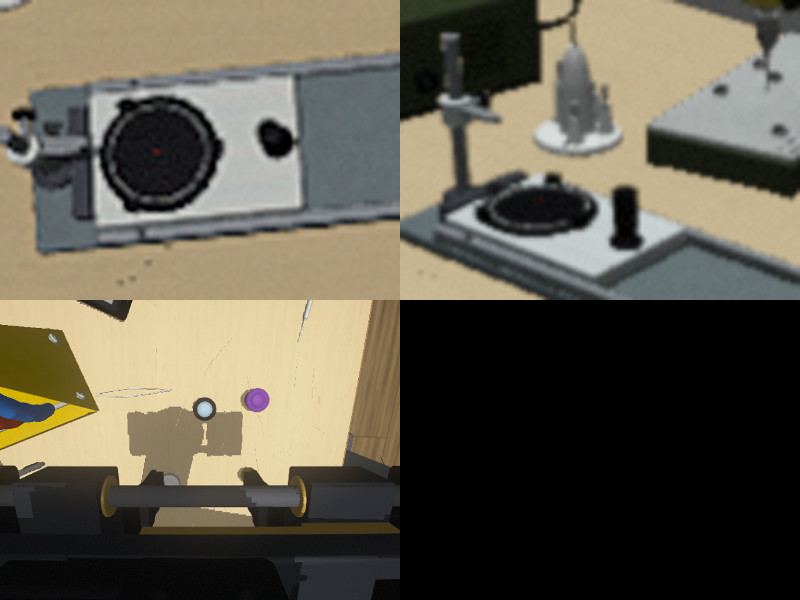

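Clear view: in the top crop the lens centre is at (156–160,152). In the scene crop the tip is at (499,117) and the lens ellipse centre at (540,208). In the wrist view the loupe is at full pixel (327,174), with the purple one well to the right.

```bash
python3 - <<'E'
from h import *
i=cams.camera_info("top");j=cams.camera_info("scene")
T=lambda x,y:(180+(x+.5)/4-.5,215+(y+.5)/4-.5); S=lambda x,y:(190+(x-400+.5)/3.333-.5,160+(y+.5)/3.333-.5)
print("lens top",onz(i,*T(157,152),.03),"ring",onz(i,*T(161,153),.032),"scene",onz(j,*S(540,207),.032))
k=(onz(i,*T(274,134),.06));print("knob top",k,"scene",onz(j,*S(626,190),.06))
z=np.load("pics/w3.npz");w={n:z[n] for n in("mtx","R","t")};w["k1"]=float(z["k1"]);p=z["p"];d=z["d"]
h=p[150:200,300:355].min(2)
m=np.zeros(p.shape[:2],bool);m[150:200,300:355]=True
pts=np.array([np.r_[dep(w,d,u,v),u,v] for v,u in zip(*np.nonzero(m&(d>0)))]);q=pts[pts[:,2]>.033];print("loupe",len(q),q.mean(0),q.min(0)[:2],q.max(0)[:2])
t=np.array([np.r_[dep(w,d,u,v)] for v in range(120,190,2) for u in range(150,300,2) if d[v,u]>0]);t=t[(t[:,2]>.0045)&(t[:,2]<.015)];
print("tweez end near",t[:,0].min() if len(t) else None)
E
```

```text
lens top [0.5691421  0.21487454 0.03      ] ring [0.56798619 0.21201797 0.032     ] scene [0.56153252 0.20421876 0.032     ]
knob top [0.57010216 0.13842782 0.06      ] scene [0.57203495 0.13900828 0.06      ]
loupe 541 [ 5.26881922e-01 -3.08373895e-01  3.43228880e-02  3.27042514e+02
  1.74179298e+02] [ 0.51016476 -0.3239989 ] [ 0.54194464 -0.29369548]
tweez end near 0.581695197330856
```

Emit:
play_rows:
  commands: "0 -.4 -.3 0 0 0;0 -.6 -.8 0 0 0;0 -.46 -.9 0 0 0;0 0 -.9 0 0 0;0 0 -.9 0 0 0;0 0 -.9 0 0 0;0 0 -.9 0 0 0;0 0 -.8 0 0 0;0 0 -.4 0 0 0;0 0 -.2 0 0 0;0 0 0 0 0 0;0 0 0 0 0 0"
  grip: 54

```text
time_s: 12.65
tcp_pos: [0.5269, -0.3068, 0.0091]
ee_rot: [[0.038, -0.999, 0.002], [-0.999, -0.038, -0.001], [0.001, -0.002, -1.0]]
wrist_force: [0.0, -0.4, 0.5]
gripper_width: 0.62
gripper_force: 0.0
```

Emit:
play_rows:
  commands: "0 0 0 0 0 0;0 0 0 0 0 0;0 0 0 0 0 0;0 0 0 0 0 0;0 0 0 0 0 0;0 0 0 0 0 0"
  grip: 28

```text
time_s: 13.25
tcp_pos: [0.5263, -0.3065, 0.0087]
ee_rot: [[0.038, -0.999, 0.001], [-0.999, -0.038, -0.0], [0.0, -0.001, -1.0]]
wrist_force: [-1.3, 0.8, 4.1]
gripper_width: 0.391
gripper_force: 30.0
```

Emit:
play_rows:
  commands: "0 0 .1 0 0 0;0 0 .5 0 0 0;0 0 .8 0 0 0;0 0 1 0 0 0;0 .2 1 0 0 0;0 .5 1 0 0 0;.1 .8 .6 0 0 0;.1 .9 0 0 0 0;.1 .9 0 0 0 0;.1 .9 0 0 0 0;.1 .9 0 0 0 0;.1 .9 0 0 0 0;.1 .9 0 0 0 0;.1 .9 0 0 0 0;.1 .9 0 0 0 0;.1 .9 0 0 0 0;.1 .9 0 0 0 0;.1 .9 0 0 0 0;.1 .9 0 0 0 0;.1 .9 0 0 0 0"

```text
time_s: 15.25
tcp_pos: [0.5677, 0.0907, 0.1577]
ee_rot: [[0.037, -0.999, -0.001], [-0.999, -0.037, -0.0], [0.0, 0.001, -1.0]]
wrist_force: [0.2, -0.3, 0.2]
gripper_width: 0.396
gripper_force: 30.0
```

Emit:
play_rows:
  commands: "0 .9 0 0 0 0;0 .9 0 0 0 0;0 .8 0 0 0 0;0 .7 0 0 0 0;0 .5 0 0 0 0;0 .3 0 0 0 0;0 0 0 0 0 0;0 0 0 0 0 0"

```text
time_s: 16.05
tcp_pos: [0.5678, 0.2121, 0.1579]
ee_rot: [[0.037, -0.999, -0.001], [-0.999, -0.037, -0.0], [0.0, 0.001, -1.0]]
wrist_force: [-0.5, -0.4, -0.3]
gripper_width: 0.395
gripper_force: 30.0
```

```bash
python3 - <<'E'
from h import *
s=r.sense();print(s["time_s"],s["tcp_pos"],s["ee_rot"].round(4),s["wrist_force"],s["gripper_width"])
s2,e2=cams.capture("scene");q,e=cams.capture("top");np.savez("pics/s4.npz",p=s2,d=e2,q=q)
j=cams.camera_info("scene")
a=cv2.resize(s2[120:270,170:370],(800,600),interpolation=cv2.INTER_CUBIC)
X=lambda P:tuple(int(v) for v in (proj(j,np.array(P))-[170,120])*4)
for P in[(.5685,.2125,.032),(.5685+.03,.2125,.032),(.5685-.03,.2125,.032),(.5685,.2425,.032),(.5685,.1825,.032)]:cv2.circle(a,X(P),2,(0,0,255),-1)
for P in[(.567,.2435,.0786)]:cv2.circle(a,X(P),2,(0,255,0),-1)
cv2.imwrite("pics/c4.png",a)
E
```

```text
16.05 [0.56782909 0.2120709  0.15786861] [[ 3.710e-02 -9.993e-01 -6.000e-04]
 [-9.993e-01 -3.710e-02 -3.000e-04]
 [ 3.000e-04  6.000e-04 -1.000e+00]] [-0.50961689 -0.41805475 -0.32468038] 0.3953580600689011
```

View pics/c4.png

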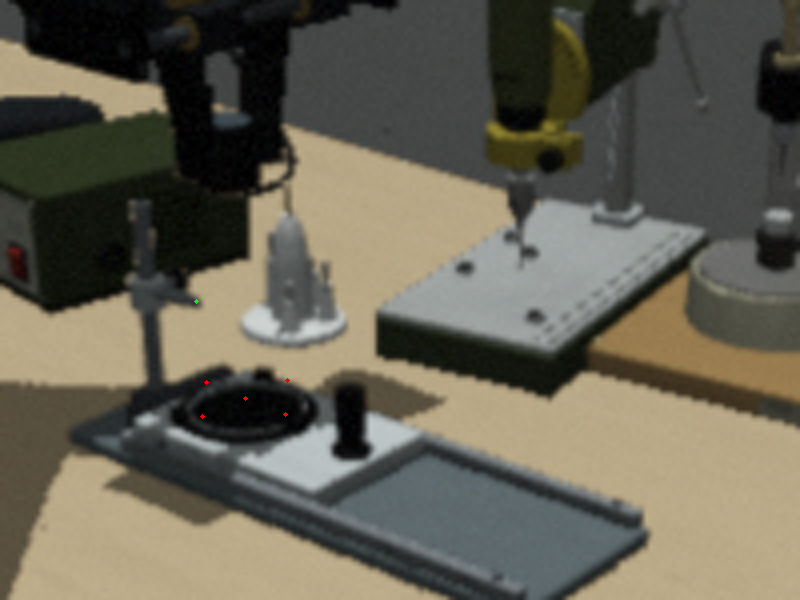

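The scene crop shows the loupe held upright, its lowest edge at about (215,193). The pointer tip is at (196,300) and agrees with the mark at z ≈ 0.0786. I'll check the loupe's y offset in the grip and the camera bias.

```bash
python3 - <<'E'
from h import *
ti=cams.camera_info("top");j=cams.camera_info("scene")
t=np.load("pics/top0.npz")["p"];c=t[244:272,418:447].astype(int)
dark=(c.max(2)<90).astype(np.uint8)
cs,_=cv2.findContours(dark,0,2);k=max(cs,key=cv2.contourArea);(x,y),R=cv2.minEnclosingCircle(k);print("top loupe circ",x+418,y+244,R,onz(ti,x+418,y+244,.037))
z=np.load("pics/w3.npz");w={n:z[n] for n in("mtx","R","t")};w["k1"]=float(z["k1"]);c=z["p"][150:205,300:355]
dark=(c.max(2)<110).astype(np.uint8);cs,_=cv2.findContours(dark,0,2)
for k in cs:
  if cv2.contourArea(k)>300:(x,y),R=cv2.minEnclosingCircle(k);print("wrist dark",x+300,y+150,R,onz(w,x+300,y+150,.037))
br=((c.min(2)>150)&(c[:,:,0]>=c[:,:,2])).astype(np.uint8);ys,xs=np.nonzero(br);print("wrist glass",len(xs),onz(w,xs.mean()+300,ys.mean()+150,.037))
s=np.load("pics/s4.npz");p=s["p"];d=s["d"]
a=cv2.resize(p[140:215,190:290],(800,600),interpolation=cv2.INTER_CUBIC)
for th in np.arange(0,360,30):
  P=np.array([.5678+.0165*np.cos(np.radians(th)),.2121+.0165*np.sin(np.radians(th)),.1492]);v=(proj(j,P)+.5-[190,140])*8;cv2.circle(a,tuple(int(q) for q in v),2,(0,0,255),-1)
cv2.imwrite("pics/c5.png",a)
for u,v in[(217,195),(215,194),(212,193.5)]:print("tip depth",dep(j,d,u,v))
E
```

```text
top loupe circ 431.5526313781738 258.46052646636963 7.843408584594727 [ 0.52327338 -0.3007422   0.037     ]
wrist dark 327.21097564697266 174.18048858642578 18.716833114624023 [ 0.5267434  -0.30857043  0.037     ]
wrist glass 430 [ 0.52673691 -0.30841624  0.037     ]
tip depth [0.56300888 0.2456453  0.07980548]
tip depth [0.56441033 0.25338123 0.07947321]
tip depth [0.56148482 0.25926783 0.07987224]
```

View pics/c5.png

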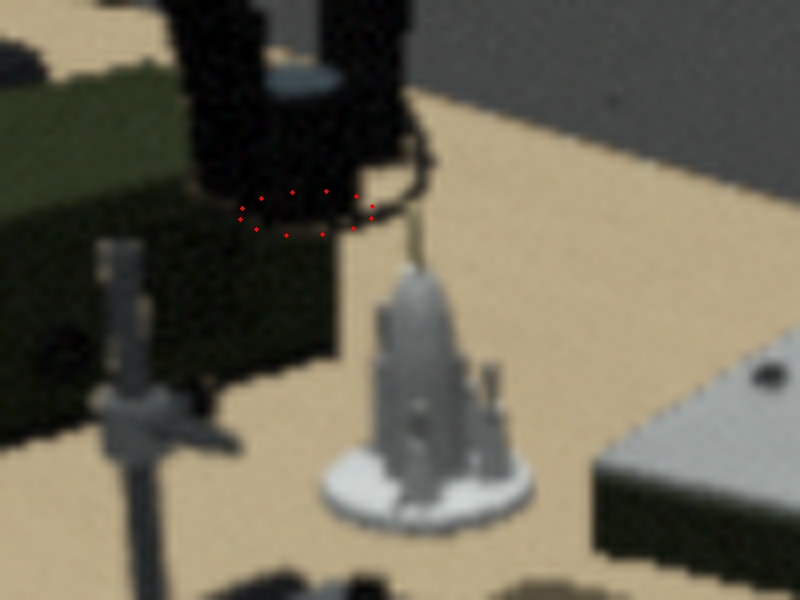

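```bash
python3 - <<'E'
from h import *
j=cams.camera_info("scene")
def glass(p,x0,x1,y0,y1,z,lo=60):
    c=p[y0:y1,x0:x1].astype(int);m=((c[:,:,0]>lo)&(c[:,:,0]>c[:,:,2]+5)).astype(np.uint8)
    n,l,st,ce=cv2.connectedComponentsWithStats(m);k=1+st[1:,4].argmax();u,v=ce[k]+[x0,y0];print(st[k],u,v,onz(j,u,v,z))
glass(np.load("pics/scene0.npz")["p"],438,465,318,338,.036)
glass(np.load("pics/s4.npz")["p"],221,236,144,156,.1852)
d=np.load("pics/scene0.npz")["d"];P=np.array([dep(j,d,u,v) for v in range(315,352) for u in range(435,466) if d[v,u]>0]);q=P[P[:,2]>.031];print(len(q),(q.min(0)+q.max(0))/2,q.min(0),q.max(0))
E
```

```text
[  5   3  16  10 113] 450.69026548672565 325.85840707964604 [ 0.52224899 -0.30672155  0.036     ]
[ 3  4  8  3 18] 227.5 149.33333333333334 [0.56517521 0.20710761 0.1852    ]
265 [ 0.49992395 -0.30569826  0.03402321] [ 0.45808848 -0.32226302  0.03101647] [ 0.54175942 -0.2891335   0.03702994]
```

Emit:
play_rows:
  commands: ".04 0 -.2 0 0 0;0 0 -.4 0 0 0;0 0 -.5 0 0 0;0 0 -.5 0 0 0;0 0 -.4 0 0 0;0 0 -.24 0 0 0;0 0 -.1 0 0 0;0 0 0 0 0 0;0 0 0 0 0 0;0 0 0 0 0 0"

```text
time_s: 17.15
tcp_pos: [0.5696, 0.2129, 0.0886]
ee_rot: [[0.038, -0.999, 0.001], [-0.999, -0.038, 0.001], [-0.001, -0.001, -1.0]]
wrist_force: [0.0, 0.4, -0.9]
gripper_width: 0.394
gripper_force: 30.0
```

```bash
python3 - <<'E'
from h import *
s=r.sense();print(s["time_s"],s["tcp_pos"],s["wrist_force"],s["gripper_width"])
p,d=cams.capture("scene");q,e=cams.capture("top");np.savez("pics/s5.npz",p=p,d=d,q=q)
j=cams.camera_info("scene")
a=cv2.resize(p[165:240,190:290],(800,600),interpolation=cv2.INTER_CUBIC)
a=np.clip(255*(a/255.)**.5,0,255).astype(np.uint8)
b=s["tcp_pos"]-[0,0,.0087]
for th in np.arange(0,360,30):
  v=(proj(j,b+.0145*np.array([np.cos(np.radians(th)),np.sin(np.radians(th)),0]))+.5-[190,165])*8;cv2.circle(a,tuple(int(q) for q in v),2,(0,0,255),-1)
cv2.imwrite("pics/c6.png",a)
E
```

```text
17.15 [0.56963734 0.21285963 0.0885828 ] [ 0.00966408  0.40684016 -0.85659069] 0.39374304052538367
```

View pics/c6.png

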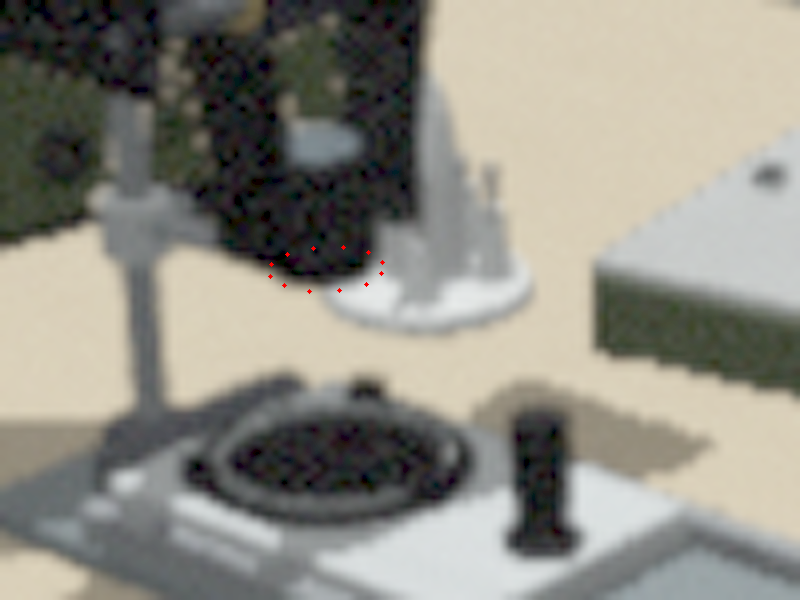

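The loupe foot's lowest edge is at (315,284) in this crop, close to the predicted position. The finger now covers the tip, so I'll check the pointer height by depth in the earlier clear frame, bias-corrected against known heights.

```bash
python3 - <<'E'
from h import *
j=cams.camera_info("scene")
for f in("scene0","scene3"):
    d=np.load(f"pics/{f}.npz")["d"]
    G=np.array([dep(j,d,u,v) for v in range(170,280) for u in range(190,345)if d[v,u]>0])
    y=np.array([-.0388,.9992]);c=np.array([.5719,.1425]);ly=(G[:,:2]-c)@y;lx=(G[:,:2]-c)@[y[1],-y[0]]
    m=(abs(lx)<.006)&(ly>.098)&(ly<.127)&(G[:,2]>.06);print(f,"ptr",m.sum(),np.sort(G[m,2]).round(4), ly[m].min())
    h=-.003 if f=="scene3" else -.0895
    k=(np.hypot(lx,ly-h)<.010)&(G[:,2]>.05);print("knob top",np.sort(G[k,2])[-20:].round(4))
    pl=(abs(lx)<.035)&(abs(ly-h)<.014)&(G[:,2]<.03)&(abs(lx)>.015);print("plate",np.median(G[pl,2]))
    po=(np.hypot(lx,ly-.139)<.007)&(G[:,2]>.11);print("post max",np.sort(G[po,2])[-6:].round(4))
    co=(np.hypot(lx,ly-.139)<.011)&(G[:,2]>.07)&(G[:,2]<.1);print("collar",np.sort(G[co,2])[-12:].round(4))
E
```

```text
scene0 ptr 33 [0.0746 0.0758 0.0761 0.0762 0.0763 0.0772 0.0775 0.0775 0.0783 0.0784
 0.0784 0.0785 0.0785 0.0787 0.0788 0.0788 0.079  0.0791 0.0793 0.0794
 0.0794 0.0794 0.0794 0.0795 0.0795 0.0797 0.0799 0.0801 0.0802 0.0803
 0.0804 0.0805 0.0805] 0.0984395624999711
knob top [0.0592 0.0592 0.0592 0.0593 0.0593 0.0593 0.0594 0.0594 0.0595 0.0596
 0.0599 0.0599 0.06   0.0601 0.0602 0.0602 0.0603 0.0604 0.0606 0.0606]
plate 0.023356820617281338
post max [0.1239 0.124  0.124  0.124  0.1242 0.1247]
collar [0.0959 0.0959 0.0961 0.0962 0.0966 0.0969 0.0982 0.0983 0.0983 0.0985
 0.0985 0.0993]
scene3 ptr 36 [0.0755 0.0761 0.0761 0.0761 0.0762 0.0766 0.0768 0.0773 0.0774 0.0776
 0.0777 0.0778 0.078  0.0787 0.0787 0.079  0.079  0.0792 0.0792 0.0792
 0.0793 0.0793 0.0793 0.0796 0.0796 0.0797 0.0798 0.0798 0.0799 0.0802
 0.0804 0.0804 0.0804 0.0804 0.0808 0.0811] 0.099269102512901
knob top [0.0594 0.0596 0.0596 0.0597 0.0597 0.0598 0.06   0.06   0.0603 0.0604
 0.0604 0.0604 0.0604 0.0605 0.0605 0.0605 0.0606 0.0606 0.061  0.0618]
plate 0.023147616667350823
post max [0.1238 0.1238 0.124  0.1243 0.1248 0.1249]
collar [0.0955 0.0956 0.0959 0.0961 0.0964 0.0965 0.098  0.0981 0.0985 0.0987
 0.099  0.0997]
```

Emit:
play_rows:
  commands: "0 0 0 0 0 0;0 0 0 0 0 0;0 0 0 0 0 0;0 0 0 0 0 0;0 0 0 0 0 0"

```text
time_s: 17.75
tcp_pos: [0.5692, 0.2126, 0.0879]
ee_rot: [[0.037, -0.999, 0.0], [-0.999, -0.037, 0.0], [-0.0, -0.0, -1.0]]
wrist_force: [-0.2, 0.4, -0.7]
gripper_width: 0.393
gripper_force: 30.0
```

```bash
python3 -c "
from h import *
s=r.sense();print(s['tcp_pos'],s['joint_velocities'].round(2),s['gripper_force']);print(r.finish_job())"
```

```text
[0.56923298 0.21258169 0.08786025] [-0.01 -0.01  0.01 -0.    0.01 -0.11] 30.000036377459764
the job is handed in; nothing more can be done
None
```

I handed the job in at about 18 s: the carriage was pushed home against its stop, and the loupe is held level and still over the lens, its underside at about 79 to 80 mm (pointer face measured at about 79.6 mm). I estimate it is within 2–3 mm of the lens centre; no verdict came back.

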